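# Clamp a circuit board: close the fixture lid and lock its quarter-turn fastener

## Task

Close the blue frame lid of the board clamp fixture fully, then lock it with the red quarter-turn fastener: push the wing down, feeling clockwise for the slot that it drops into, and turn it on clockwise by a quarter turn until, let go, it springs up into its detent and stays locked, held part-way down. Leave the other things on the bench where they are.

Things in the scene. Friction and masses are not known exactly. Their poses are not given: they have to be found in the camera images.
- fixture: board clamp fixture fixed to the bench: grey and aluminium base 200 (its x) by 240 (its y) by 60 mm high, holding a blue circuit board. Origin: centre of the underside; x points from the robot-side edge to the hinge edge, y along the hinge, z up. The lid's hinge line is at x = +100 mm, z = +60 mm, parallel to y
- lid (a joint): lid angle, rad: 0 = closed, flat on the base (upper face 72 mm above the bench); 0.6 to 1.0 at the start, robot-side edge raised. Blue frame 200 x 240 x 12 mm with a clear window, 0.35 to 0.7 kg. A stiff hinge holds it at any angle; 2 to 8 N square to the lid on a yellow disc swings it down
- pad_left (a point): yellow disc, 32 mm across, on the lid's upper face at its robot-side corner, fixture's +y side: the place to push the lid down. The point is its centre, on the upper face, 170 mm from the hinge line along the lid and 12 mm out from it; z is square to the lid, out of its upper face; x points to the hinge
- pad_right (a point): the same disc on the fixture's -y side; the two are 180 mm apart, the fastener half-way between them
- wing_grip (a point): centre of the red wing of the quarter-turn fastener, on its axis, which stands square to the lid. The wing is an upright bar 42 mm long (its own x), 10 mm thick (y), 26 mm tall (z); with the fastener up it stands 18 to 44 mm above the lid's upper face, this point 31 mm above it
- wing (a joint): turn of the wing, rad, growing clockwise seen from above; at 0 its long side points along the fixture's x. Starts at -0.9 to -0.6; turns easily (0.03 N m) and stays put. Total turn to lock up to 2.9 rad: regrip on the way, either before the slot or once 0.5 rad or more past it (not in the slot, where the spring lifts it out again)
- plunge (a joint): how far the wing is pushed down, m: 0 = up, 0.0125 = bottom. A spring lifts it with 2 N at 0, growing to 8 N at the bottom. On the closed lid the stud's cross lugs land on the receptacle after 0.5 mm and go no further, unless over its slot; there it goes to 0.0125. Deeper than 0.0105 it can be turned on clockwise; let go under the cam it stays at 0.0105, in the detent it rises to 0.008: locked
- seal (a point): centre of a black rubber disc, 44 mm across, on top of the base, under the fastener. Hidden below it is the receptacle. Its slot lies at a wing turn anywhere from -0.4 to +0.4, felt within about 0.12 rad either side of that. The middle of the detent is 1.57 rad clockwise of the slot, a firm stop 0.12 to 0.2 rad beyond it. Counter-clockwise from the slot is blocked
- solder_reel: bystander, to be left alone: bare metal solder reel standing on end, 56 mm across, 40 mm high; origin under its middle
- wire_spool: bystander, to be left alone: black-flanged spool of copper wire standing on end, 68 mm across, 54 mm high; origin under its middle
- flux_bottle: bystander, to be left alone: white bottle with a green nozzle, 48 mm across, 130 mm high; origin under its middle
- nippers: bystander, to be left alone: green-handled side cutters lying flat, 160 mm long, about 16 mm high; origin near their pivot, x to the jaws
- screwdriver: bystander, to be left alone: yellow-handled screwdriver lying flat along its x, handle to -x; origin under its middle
- tip_tin: bystander, to be left alone: black round tin of brass wool, 60 mm across, 18 mm high; origin under its middle

How it is judged:
By the outcome, as a careful person would: the job done as asked, in the order asked, and still so for the second after the job is handed in, with the robot touching nothing.
It also fails if it takes over 72 s, if anything falls off the work surface, if the arm or the gripper's body presses on something with over 40 N, if the wrist force passes 120 N, or if a joint passes its speed limit or range.

## Robot

A 6-joint arm with a two-finger parallel gripper is mounted at the origin on the work surface. World frame = base frame: x ahead of the robot, y to its left, z up, the work surface at z = 0. Lengths are in m, angles in rad, forces in N, time in s.
With the tool pointing down it reaches from about 0.275 to 0.725 m from the base axis. Payload 15.9 kg.
Tool frame: the origin (TCP) lies midway between the tips of the shut fingers; the grasp point (between the pads) lies ctrl.grip_depth behind it (ctrl.grip_depth is the distance from the TCP to the grasp point, in m); z points along the fingers, y is the line along which they close (so a half turn about z gives the same grasp; the last joint's range is limited). The gripper opens to 85 mm and grips with 20 to 120 N. Pads are 22 mm wide; open, the fingers measure 114 mm over their backs; the gripper's body (76 mm by 85 mm) begins 54 mm behind the grasp point. The pads swing forward as they close: fully open they stand 13 mm farther back than shut.
Start: joints at [1.197, 0.213, -0.034, 1.323, 0, 1.571], TCP at [0.183, 0.465, 0.231] pointing down, gripper open.
Joint ranges: [-2.98, 2.98], [-0.74, 1.72], [-1.14, 1.35], [-2.1, 2.04], [-1.57, 1.44], [-3.14, 3.14]. Speed limits (rad/s): [1.89, 1.89, 2.39, 2.57, 3.14, 3.14].

## Interface

Orientations are given as a 3x3 rotation matrix whose columns are the frame's x, y, z axes.
In Python, from station import ctrl, imaging, order gives the robot as it stands. The module is installed in compiled form; this text tells all that it offers.
- The arm moves only by the tool jog_arm, never from a script. Its argument "increments" is a list of rows, each a list of 3 entries, a list of its own where there are three numbers: the finger opening in mm, from 0 to 85.4, then the shift along the tool's x, y, z in mm, then the turn, a rotation vector about the tool's x, y, z in degrees. A call has 1 to 5 rows; each row is the pose to reach, as a shift and turn from the pose commanded when the call began, along the tool's axes at that moment; what a row does not reach only later rows make up. A row lasts 1/12 s, in which the tool goes at most 41.7 mm and 7.16 degrees, less where a joint would pass 70% of its speed; a pose out of reach is approached as far as the arm can. A call with a gripper value outside its range is refused whole. The fingers move at their own pace and stop on an object; the grip force is fixed at half the most. Time passes only in rows, so rows that repeat a pose let the fingers close. It gives the time, the measured TCP pose, the force, the opening and the grip force at its end, in the units of the state.
- ctrl.get_state(): the state, without advancing time (a new reading comes with each control period).
- imaging.snapshot(name): name is "scene" or "top"; returns the picture (480x640x3 uint8, blue, green, red); there is no depth.
- imaging.calibration(name): a dict with "camera_matrix" (3x3 intrinsics, pixels), "R" (3x3) and "t" (3): a world point X has camera coordinates R X + t. Camera axes: x right, y down, z forward; pixel columns grow to the right and rows downward; lengths in m; the calibration is good to about 2 mm. A picture is of the moment at which its call begins. calibration takes no time and is no camera call.
- order.sign_off(): hands the job in; it is judged then, once.
The state is a dict: "t": time; "joints": joint angles; "qvel": joint speeds; "joint_efforts": joint torques, N m; "tool_pos": TCP position; "tcp_rot": TCP orientation; "wrist_force": force on the tool from outside, world axes, zero at the start; "moment": the same for the moment, N m; "gripper_width": finger opening in m; "gripper_force": force on a finger pad.
Only numpy, scipy, OpenCV 4.12 (cv2) and the standard library are available. Lean on these libraries where they do the work, as an engineer would, in place of code of your own. Each camera call takes 0.05 s, during which the arm holds its last target. There are 200 camera calls.

## Working session

There is one attempt and no reset: what is moved stays moved. The work goes in short steps, Python scripts to look and compute and a tool call to move; the robot and the scene stay as the last step left them, time stands still between calls to the robot, and variables do not carry over. Pictures are saved under pics/ and viewed, at most 10 in all, crops included, and the job is handed in when it is done.

Besides the shell and the picture viewer there is one more tool, called after "Call:" as name(argument=value, ...) on one line, values as JSON. jog_arm: Moves the arm, as the interface text tells. Its arguments: {"type":"object","properties":{"increments":{"type":"array","items":{"type":"array"}}},"required":["increments"]}

```bash
mkdir -p pics
python3 - <<'E'
from station import ctrl, imaging, order
import cv2,numpy as np
for n in("scene","top"):
    cv2.imwrite(f"pics/{n}0.png",imaging.snapshot(n)); c=imaging.calibration(n); print(n,np.round(c["camera_matrix"],1).tolist(),np.round(c["R"],3).tolist(),np.round(c["t"],3).tolist())
s=ctrl.get_state(); print(s, ctrl.grip_depth)
E
```

```text
scene [[471.7, 0.0, 325.8], [0.0, 471.7, 238.5], [0.0, 0.0, 1.0]] [[-0.764, -0.646, 0.011], [-0.551, 0.643, -0.532], [0.336, -0.412, -0.847]] [0.461, 0.34, 0.671]
top [[519.5, 0.0, 331.3], [0.0, 519.5, 227.9], [0.0, 0.0, 1.0]] [[-0.024, -0.999, -0.032], [-0.997, 0.027, -0.067], [0.068, 0.031, -0.997]] [0.085, 0.584, 1.135]
{'t': 0.1, 'joints': array([ 1.19699429e+00,  2.13348769e-01, -3.49860761e-02,  1.32350983e+00,
       -1.45620201e-05,  1.57077349e+00]), 'qvel': array([-0.00071332, -0.00011269,  0.0018372 , -0.00087607,  0.00063351,
       -0.00021904]), 'joint_efforts': array([ 6.00413637e-05, -6.87253404e+01,  4.87802410e+01,  1.23941919e-02,
       -1.13748442e-04,  3.49564618e-05]), 'tool_pos': array([0.18246974, 0.46518231, 0.23084883]), 'tcp_rot': array([[-9.30954080e-01,  3.65136090e-01, -3.69256032e-04],
       [ 3.65136276e-01,  9.30953563e-01, -9.81273287e-04],
       [-1.45380728e-05, -1.04834914e-03, -9.99999450e-01]]), 'wrist_force': array([ 0.07714564, -0.26924999,  0.30531826]), 'moment': array([-0.0088075 , -0.0172858 , -0.03526688]), 'gripper_force': 0.0, 'gripper_width': 0.08563007242729279} 0.0187
```

View pics/scene0.png

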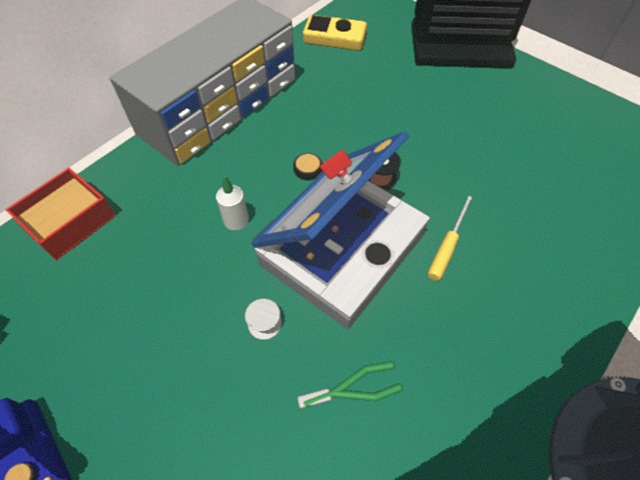

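View pics/top0.png

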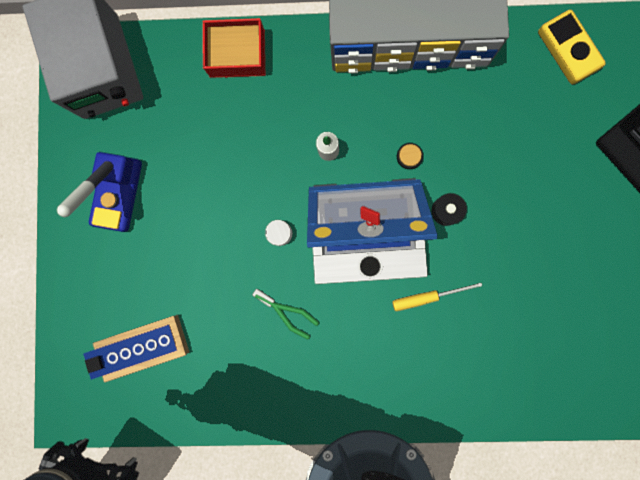

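The scene view shows the raised lid with yellow pads at about (310,221) and (383,145), the red wing at (337,163) and the seal at (378,253). In the top view the pads are at (323,232) and (418,226), the wing at (370,215) and the seal at (370,266).

```bash
cat > h.py <<'E'
from station import ctrl, imaging, order
import cv2,numpy as np
def blobs(img,kind,roi,amin=15):
    h=cv2.cvtColor(img,cv2.COLOR_BGR2HSV)
    m={'yellow':lambda:cv2.inRange(h,(18,90,90),(32,255,255)),
       'red':lambda:cv2.inRange(h,(0,140,70),(8,255,255))|cv2.inRange(h,(172,140,70),(180,255,255)),
       'black':lambda:cv2.inRange(h,(0,0,0),(180,255,50))}[kind]()
    k=np.zeros_like(m);x0,y0,x1,y1=roi;k[y0:y1,x0:x1]=m[y0:y1,x0:x1]
    n,l,st,c=cv2.connectedComponentsWithStats(k)
    return [(np.round(c[i],1),int(st[i,4]),l==i) for i in range(1,n) if st[i,4]>=amin]
def P(n):
    c=imaging.calibration(n);return c["camera_matrix"]@np.c_[c["R"],c["t"]]
def tri(ps,pt):
    X=cv2.triangulatePoints(P("scene"),P("top"),np.float64(ps).reshape(2,1),np.float64(pt).reshape(2,1))[:,0];return X[:3]/X[3]
def plane(n,p,z):
    c=imaging.calibration(n);d=c["R"].T@np.linalg.solve(c["camera_matrix"],[p[0],p[1],1]);o=-c["R"].T@c["t"];return o+d*(z-o[2])/d[2]
E
python3 - <<'E'
from h import *
S=cv2.imread("pics/scene0.png");T=cv2.imread("pics/top0.png")
for k in("yellow","red","black"):
  for n,I,r in(("scene",S,(250,125,420,300)),("top",T,(300,175,436,285))):
    print(k,n,[(b[0].tolist(),b[1]) for b in blobs(I,k,r)])
E
python3 - <<'E'
import cv2,sys
sys.path.insert(0,'.')
import numpy as np
S=cv2.imread("pics/scene0.png")[120:280,240:440];T=cv2.imread("pics/top0.png")[170:290,290:480]
a=cv2.resize(S,None,fx=2.9,fy=2.9)[:, :390] if 0 else cv2.resize(S,(400,320));b=cv2.resize(T,(400,253))
c=np.zeros((320,800,3),np.uint8);c[:,:400]=a;c[:253,400:]=b
cv2.imwrite("pics/crop0.png",c)
E
```

```text
yellow scene [([382.2, 145.6], 82), ([307.3, 163.2], 359), ([309.7, 220.3], 113), ([309.6, 255.6], 30)]
yellow top [([418.1, 225.4], 139), ([322.3, 231.8], 139)]
red scene [([335.7, 164.6], 503)]
red top [([369.8, 216.0], 254)]
black scene [([389.9, 172.4], 224), ([307.3, 174.4], 126), ([363.8, 213.0], 115)]
black top [([433.5, 210.8], 69), ([369.5, 265.8], 269)]
```

View pics/crop0.png

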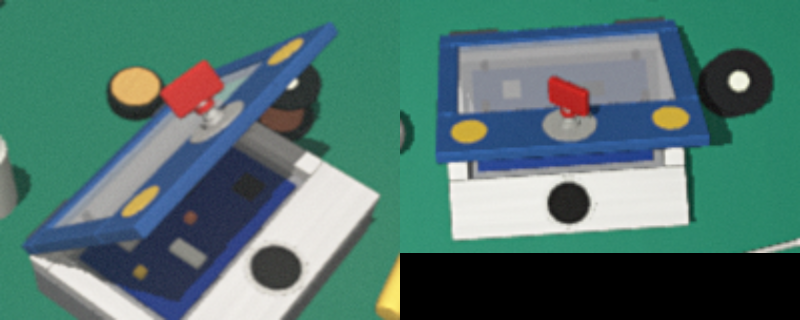

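The crop shows the lid open, both pads and the wing clear, and the spool close to the lid's right side.

Run:
```python
from h import *
a=tri((309.7,220.3),(322.3,231.8));b=tri((382.2,145.6),(418.1,225.4))
s=tri((378,253.5),(369.5,265.8));w=tri((335.7,164.6),(369.8,216))
print("L",a,"R",b,np.linalg.norm(a-b));print("seal",s,"plane60",plane("top",(369.5,265.8),.06));print("wing",w)
y=(a-b);y[2]=0;y/=np.linalg.norm(y);x=np.array([y[1],-y[0],0]);m=(a+b)/2
print("yaw",np.degrees(np.arctan2(x[1],x[0])))
s0=plane("top",(369.5,265.8),.06)
# pad height: 0.06+.17 sin+.012 cos
for th in np.arange(.5,1.05,.05):
    pz=.06+.17*np.sin(th)+.012*np.cos(th); print(round(th,2),round(pz,4),end="; ")
print("mid",m)
h=s0+x*.17; print("hinge if seal at 170:",h, "dx mid->hinge",(h-m)@x,[(round(th,2),round(.17*np.cos(th)-.012*np.sin(th),4)) for th in np.arange(.6,1.0,.1)])
```

```text
L [0.56727631 0.08154564 0.19690373] R [ 0.57449907 -0.09857263  0.19701107] 0.18026306662415847
seal [ 0.49982523 -0.01121921  0.05938632] plane60 [ 0.50025706 -0.01095532  0.06      ]
wing [ 0.59339274 -0.00746359  0.21725536]
yaw 2.2963329485046
0.5 0.152; 0.55 0.1591; 0.6 0.1659; 0.65 0.1724; 0.7 0.1787; 0.75 0.1847; 0.8 0.1903; 0.85 0.1956; 0.9 0.2006; 0.95 0.2053; 1.0 0.2095; mid [ 0.57088769 -0.0085135   0.1969574 ]
hinge if seal at 170: [ 0.67012054 -0.00414379  0.06      ] dx mid->hinge 0.09932824762545213 [(np.float64(0.6), np.float64(0.1335)), (np.float64(0.7), np.float64(0.1223)), (np.float64(0.8), np.float64(0.1098)), (np.float64(0.9), np.float64(0.0963))]
```

Call:
jog_arm(increments=[[0, [-30, -13, -20], [0, 0, 0]], [0, [-66, -29, -35], [0, 0, 0]], [0, [-103, -45, -35], [0, 0, 0]], [0, [-140, -61, -35], [0, 0, 0]], [0, [-176, -77, -35], [0, 0, 0]]])

```text
t: 0.52
tool_pos: [0.3192, 0.328, 0.2664]
tcp_rot: [[-0.931, 0.365, 0.0], [0.365, 0.931, 0.0], [-0.0, 0.0, -1.0]]
wrist_force: [0.8, 0.3, -0.5]
gripper_width: 0.0256
gripper_force: 0.0
```

```bash
cat >> h.py <<'E'
def go(X):
    s=ctrl.get_state();R=s["tcp_rot"];print("t",round(s["t"],2),"pos",np.round(s["tool_pos"],4),"j",np.round(s["joints"],3),"F",np.round(s["wrist_force"],1),"yawx",round(np.degrees(np.arctan2(R[1,0],R[0,0])),2))
    print("delta tool mm",np.round(R.T@(np.array(X)-s["tool_pos"])*1000,1))
E
python3 -c "
from h import *
go([.567,.0815,.21])"
```

```text
t 0.52 pos [0.3192 0.328  0.2664] j [ 0.799  0.122 -0.056  1.393 -0.     1.172] F [ 0.8  0.3 -0.5] yawx 158.61
delta tool mm [-320.6 -139.2   56.4]
```

Call:
jog_arm(increments=[[0, [-36, -16, 0], [0, 0, -7]], [0, [-72, -31, 0], [0, 0, -14]], [0, [-108, -47, 0], [0, 0, -21]], [0, [-144, -62, 0], [0, 0, -28]], [0, [-180, -78, 0], [0, 0, -35]]])

```text
t: 0.93
tool_pos: [0.4465, 0.2018, 0.2662]
tcp_rot: [[-0.985, -0.172, -0.0], [-0.172, 0.985, -0.0], [0.0, 0.0, -1.0]]
wrist_force: [-0.4, 1.3, 0.2]
gripper_width: -0.0002
gripper_force: 0.0
```

```bash
python3 -c "
from h import *
go([.567,.0815,.21])"
```

```text
t 0.93 pos [0.4465 0.2018 0.2662] j [0.424 0.189 0.024 1.406 0.    0.251] F [-0.4  1.3  0.2] yawx -170.07
delta tool mm [ -98.  -139.3   56.1]
```

Call:
jog_arm(increments=[[0, [-23, -34, 10], [0, 0, 4]], [0, [-46, -67, 20], [0, 0, 8]], [0, [-68, -100, 30], [0, 0, 11.3]], [0, [-90, -130, 35], [0, 0, 11.3]], [0, [-90, -130, 35], [0, 0, 11.3]]])

```text
t: 1.35
tool_pos: [0.5586, 0.0857, 0.2288]
tcp_rot: [[-0.999, 0.034, -0.002], [0.034, 0.999, -0.002], [0.002, -0.002, -1.0]]
wrist_force: [0.5, 0.5, -0.6]
gripper_width: 0.0001
gripper_force: 0.0
```

```bash
python3 -c "
from h import *
go([.567,.0815,.197])"
```

```text
t 1.35 pos [0.5586 0.0857 0.2288] j [ 1.530e-01  3.530e-01  1.470e-01  1.368e+00 -1.000e-03  1.870e-01] F [ 0.5  0.5 -0.6] yawx 178.06
delta tool mm [-8.6 -3.8 31.8]
```

Call:
jog_arm(increments=[[0, [-8.6, -3.8, 12], [0, 0, -4]], [0, [-8.6, -3.8, 24], [0, 0, -4]], [0, [-8.6, -3.8, 30], [0, 0, -4]], [0, [-8.6, -3.8, 34], [0, 0, -4]], [0, [-8.6, -3.8, 34], [0, 0, -4]]])

```text
t: 1.77
tool_pos: [0.5641, 0.0863, 0.1969]
tcp_rot: [[-0.999, -0.04, -0.001], [-0.04, 0.999, -0.0], [0.001, -0.0, -1.0]]
wrist_force: [-0.3, 0.1, 0.6]
gripper_width: -0.0002
gripper_force: 0.0
```

```bash
python3 -c "
from h import *
go([.567,.0815,.197])"
```

```text
t 1.77 pos [0.5641 0.0863 0.1969] j [ 0.152  0.368  0.089  1.292 -0.     0.111] F [-0.3  0.1  0.6] yawx -177.68
delta tool mm [-2.7 -5.  -0.1]
```

Call:
jog_arm(increments=[[0, [7, 0, 8], [0, 0, 0]], [0, [14, 0, 16], [0, 0, 0]], [0, [22, 0, 24], [0, 0, 0]], [0, [28, 0, 31], [0, 0, 0]], [0, [33, 0, 38], [0, 0, 0]]])

```text
t: 2.18
tool_pos: [0.5315, 0.0852, 0.1599]
tcp_rot: [[-0.999, -0.041, 0.001], [-0.041, 0.999, 0.0], [-0.001, 0.0, -1.0]]
wrist_force: [1.1, 0.1, 3.5]
gripper_width: 0.0
gripper_force: 1.5
```

Run:
```python
from h import *
go([.527,.0815,.16])
I=imaging.snapshot("scene");cv2.imwrite("pics/s1.png",cv2.resize(I[100:340,220:460],(600,600)))
```

```text
t 2.18 pos [0.5315 0.0852 0.1599] j [ 0.159  0.313 -0.084  1.173 -0.     0.118] F [1.1 0.1 3.5] yawx -177.67
delta tool mm [ 4.7 -3.5 -0.1]
```

View pics/s1.png

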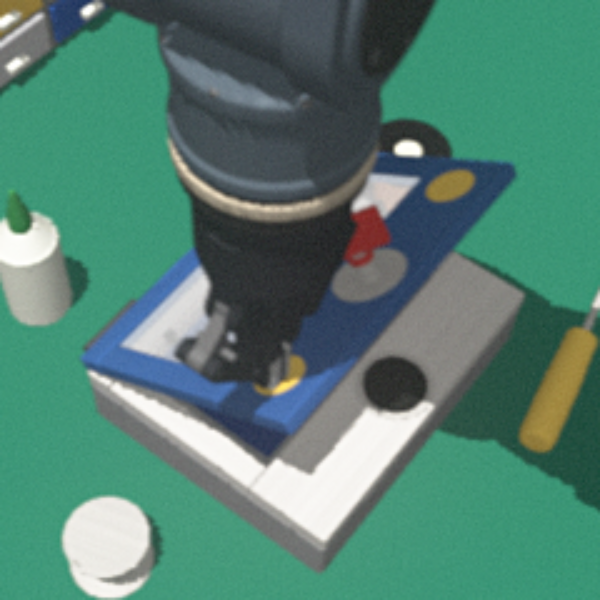

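Fingertip is on the left pad (280,375 in the crop) and the lid is swinging down.

Call:
jog_arm(increments=[[0, [8, 0, 9], [0, 0, 0]], [0, [15, 0, 18], [0, 0, 0]], [0, [21, 0, 28], [0, 0, 0]], [0, [25, 0, 38], [0, 0, 0]], [0, [29, 0, 48], [0, 0, 0]]])

```text
t: 2.65
tool_pos: [0.503, 0.084, 0.1119]
tcp_rot: [[-0.999, -0.041, 0.002], [-0.041, 0.999, 0.0], [-0.002, 0.0, -1.0]]
wrist_force: [2.5, -0.5, 2.1]
gripper_width: -0.0003
gripper_force: 1.2
```

Call:
jog_arm(increments=[[0, [3, 0, 10], [0, 0, 0]], [0, [5, 0, 20], [0, 0, 0]], [0, [6, 0, 28], [0, 0, 0]], [0, [7, 0, 35], [0, 0, 0]], [0, [7, 0, 37], [0, 0, 0]]])

```text
t: 3.07
tool_pos: [0.4953, 0.0835, 0.0737]
tcp_rot: [[-0.999, -0.041, -0.001], [-0.041, 0.999, 0.0], [0.001, 0.0, -1.0]]
wrist_force: [-1.7, 1.1, 2.3]
gripper_width: -0.0002
gripper_force: 1.0
```

Run:
```python
from h import *
go([.498,.0815,.072])
```

```text
t 3.07 pos [0.4953 0.0835 0.0737] j [ 0.167  0.305 -0.325  0.941  0.     0.126] F [-1.7  1.1  2.3] yawx -177.67
delta tool mm [-2.6 -2.1  1.7]
```

Press until firm.

Call:
jog_arm(increments=[[0, [0, 0, 1], [0, 0, 0]], [0, [0, 0, 2], [0, 0, 0]], [0, [0, 0, 3], [0, 0, 0]], [0, [0, 0, 4], [0, 0, 0]], [0, [0, 0, 4], [0, 0, 0]]])

```text
t: 3.48
tool_pos: [0.4959, 0.0834, 0.0718]
tcp_rot: [[-0.999, -0.04, 0.001], [-0.04, 0.999, 0.0], [-0.001, 0.0, -1.0]]
wrist_force: [-10.3, -0.8, 25.3]
gripper_width: -0.0
gripper_force: 12.6
```

Call:
jog_arm(increments=[[0, [0, 0, -15], [0, 0, 0]], [50, [15, 0, -50], [0, 0, 0]], [50, [45, 0, -75], [0, 0, 0]], [50, [80, 0, -90], [0, 0, 0]], [50, [110, 0, -90], [0, 0, 0]]])

```text
t: 3.9
tool_pos: [0.3858, 0.079, 0.1632]
tcp_rot: [[-0.999, -0.04, 0.004], [-0.04, 0.999, 0.001], [-0.004, 0.001, -1.0]]
wrist_force: [-0.9, 0.8, 0.6]
gripper_width: 0.0481
gripper_force: 0.0
```

Run:
```python
from h import *
go([.5,-.011,.2])
S=imaging.snapshot("scene");T=imaging.snapshot("top");np.savez("v.npz",S=S,T=T)
c=np.zeros((400,800,3),np.uint8);c[:,:400]=cv2.resize(S[160:300,300:440],(400,400));c[:,400:]=cv2.resize(T[190:290,320:420],(400,400));cv2.imwrite("pics/c2.png",c)
for n,I,r in(("scene",S,(300,160,440,300)),("top",T,(300,200,436,300))):
  print(n,[(b[0].tolist(),b[1],np.round(cv2.minAreaRect(np.argwhere(b[2])[:,::-1].astype(np.float32))[1:],1) if 0 else cv2.minAreaRect(np.argwhere(b[2])[:,::-1].astype(np.float32))) for b in blobs(I,"red",r)])
  print([(b[0].tolist(),b[1]) for b in blobs(I,"yellow",r)])
```

```text
t 3.9 pos [0.3858 0.079  0.1632] j [ 0.202  0.019 -0.431  1.117 -0.     0.162] F [-0.9  0.8  0.6] yawx -177.69
delta tool mm [-110.6  -94.5  -36.4]
scene [([380.4, 240.1], 277, ((381.1097412109375, 241.48780822753906), (14.687395095825195, 25.06795883178711), 83.6598129272461))]
[([308.8, 165.5], 230), ([401.1, 213.5], 36), ([346.0, 288.4], 289)]
top [([370.9, 266.0], 94, ((370.78826904296875, 266.2470703125), (19.957603454589844, 5.206331253051758), 40.601295471191406))]
[([412.8, 263.0], 184), ([327.4, 268.6], 176), ([421.1, 296.2], 210)]
```

View pics/c2.png

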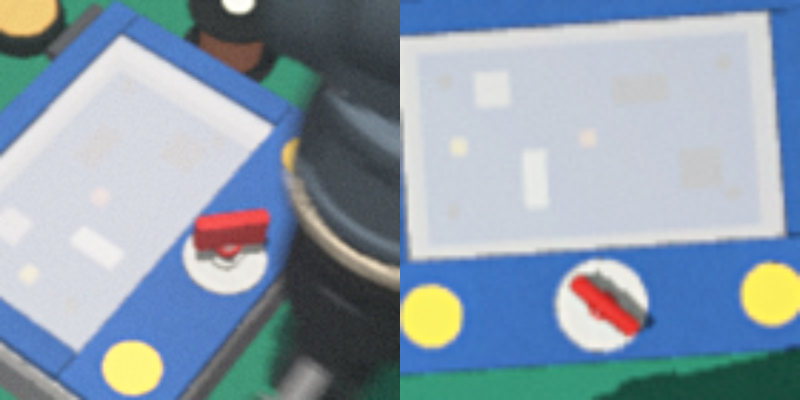

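Lid lies flat; wing at crop right (605,305), long axis running down-right (full top image (371,266)).

Run:
```python
from h import *
d=np.load("v.npz");b=blobs(d["T"],"red",(340,240,400,290))[0]
p=np.argwhere(b[2])[:,::-1].astype(np.float32)
c=b[0];v=cv2.fitLine(p,cv2.DIST_L2,0,.01,.01).ravel()
A=plane("top",c-8*v[:2],.114);B=plane("top",c+8*v[:2],.114);D=B-A;print("yaw",np.degrees(np.arctan2(D[1],D[0])),"c",(A+B)/2,"tri",tri((380.4,240.1),c))
y=plane("top",(327.4,268.6),.072);z=plane("top",(412.8,263),.072);print(y,z,(y+z)/2,np.linalg.norm(y-z)," pad z",tri((346,288.4),(327.4,268.6)))
m=(A+B)/2;go([m[0],m[1],.17])
```

```text
yaw -130.90973750663778 c [ 0.50017889 -0.01155998  0.114     ] tri [ 0.50015658 -0.0121147   0.10036782]
[0.49659719 0.07859585 0.072     ] [ 0.50400955 -0.10164221  0.072     ] [ 0.50030337 -0.01152318  0.072     ] 0.180390413487121  pad z [0.49652101 0.07862636 0.07031736]
t 4.0 pos [0.3829 0.0787 0.1613] j [ 0.203  0.017 -0.437  1.116 -0.     0.162] F [ 0.6  0.4 -0.3] yawx -177.66
delta tool mm [-113.5  -95.    -8.6]
```

Call:
jog_arm(increments=[[50, [-25, -21, -3], [0, 0, -7]], [50, [-50, -42, -6], [0, 0, -14]], [50, [-75, -63, -9], [0, 0, -21]], [50, [-100, -84, -9], [0, 0, -28]], [50, [-113.5, -95, -9], [0, 0, -35]]])

```text
t: 4.42
tool_pos: [0.5059, -0.0136, 0.1693]
tcp_rot: [[-0.792, -0.61, 0.001], [-0.61, 0.792, -0.001], [-0.001, -0.001, -1.0]]
wrist_force: [-0.3, 0.4, 0.3]
gripper_width: 0.0498
gripper_force: 0.0
```

Call:
jog_arm(increments=[[50, [0, 0, 0], [0, 0, -6]], [50, [0, 0, 0], [0, 0, -11.7]], [50, [0, 0, 0], [0, 0, -11.7]], [50, [0, 0, 0], [0, 0, -11.7]]])

```text
t: 4.75
tool_pos: [0.5033, -0.0115, 0.1692]
tcp_rot: [[-0.658, -0.753, 0.0], [-0.753, 0.658, -0.0], [0.0, -0.0, -1.0]]
wrist_force: [0.6, 0.9, 0.1]
gripper_width: 0.0501
gripper_force: 0.0
```

Run:
```python
from h import *
go([.5002,-.0115,.09])
```

```text
t 4.75 pos [ 0.5033 -0.0115  0.1692] j [-0.023  0.24  -0.158  1.173 -0.    -0.875] F [0.6 0.9 0.1] yawx -131.17
delta tool mm [ 2.   2.3 79.2]
```

Call:
jog_arm(increments=[[50, [2, 2.3, 25], [0, 0, 0]], [50, [2, 2.3, 50], [0, 0, 0]], [50, [2, 2.3, 70], [0, 0, 0]], [50, [2, 2.3, 78.5], [0, 0, 0]], [50, [2, 2.3, 78.5], [0, 0, 0]]])

```text
t: 5.17
tool_pos: [0.4988, -0.0112, 0.0894]
tcp_rot: [[-0.657, -0.754, -0.003], [-0.754, 0.657, 0.0], [0.002, 0.002, -1.0]]
wrist_force: [-0.6, -0.5, -0.4]
gripper_width: 0.0501
gripper_force: 0.0
```

Run:
```python
from h import *
go([.5002,-.0115,.09])
S=imaging.snapshot("scene");T=imaging.snapshot("top")
c=np.zeros((400,800,3),np.uint8);c[:,:400]=cv2.resize(S[170:290,310:430],(400,400));c[:,400:]=cv2.resize(T[190:310,310:430],(400,400));cv2.imwrite("pics/c3.png",c)
```

```text
t 5.17 pos [ 0.4988 -0.0112  0.0894] j [-0.023  0.286 -0.307  0.98  -0.    -0.876] F [-0.6 -0.5 -0.4] yawx -131.1
delta tool mm [-0.7 -1.2 -0.6]
```

View pics/c3.png

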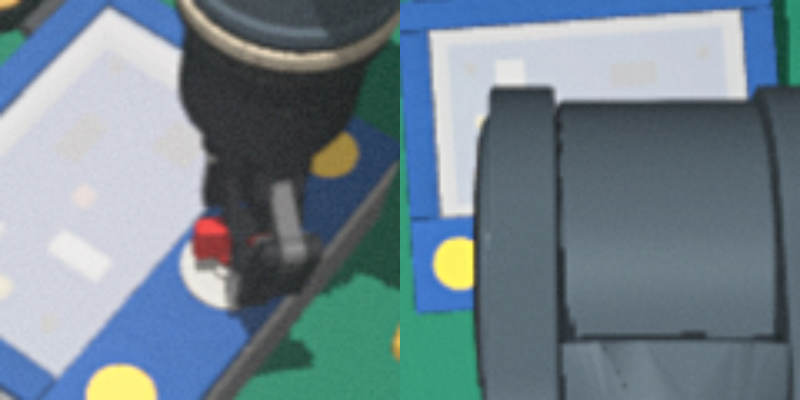

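The wing (red at (210,240) in the crop) stands between the open fingers.

Call:
jog_arm(increments=[[5, [-0.5, -1, 0], [0, 0, 0]], [5, [-0.5, -1, 0], [0, 0, 0]], [5, [-0.5, -1, 0], [0, 0, 0]], [5, [-0.5, -1, 0], [0, 0, 0]], [5, [-0.5, -1, 0], [0, 0, 0]]])

```text
t: 5.68
tool_pos: [0.5009, -0.0111, 0.0913]
tcp_rot: [[-0.656, -0.755, 0.0], [-0.755, 0.656, 0.001], [-0.001, 0.001, -1.0]]
wrist_force: [-4.4, 4.3, 4.4]
gripper_width: 0.0085
gripper_force: 61.3
```

Run:
```python
from h import *
go([.5002,-.0115,.09])
```

```text
t 5.68 pos [ 0.5009 -0.0111  0.0913] j [-0.023  0.286 -0.302  0.982  0.001 -0.879] F [-4.4  4.3  4.4] yawx -130.97
delta tool mm [0.8 0.3 1.3]
```

Call:
jog_arm(increments=[[5, [0, 0, 1], [0, 0, 4]], [5, [0, 0, 2], [0, 0, 8]], [5, [0, 0, 2.5], [0, 0, 12]], [5, [0, 0, 2.5], [0, 0, 15]], [5, [0, 0, 2.5], [0, 0, 18]]])

```text
t: 6.1
tool_pos: [0.5014, -0.0113, 0.0903]
tcp_rot: [[-0.858, -0.513, 0.002], [-0.513, 0.858, 0.001], [-0.002, -0.0, -1.0]]
wrist_force: [-9.5, 2.5, 31.1]
gripper_width: 0.0087
gripper_force: 65.4
```

Run:
```python
from h import *
go([.5002,-.0115,.0895])
```

```text
t 6.1 pos [ 0.5014 -0.0113  0.0903] j [-0.023  0.287 -0.305  0.978  0.001 -0.562] F [-9.5  2.5 31.1] yawx -149.13
delta tool mm [1.1 0.5 0.8]
```

Call:
jog_arm(increments=[[5, [0.8, 0.5, -0.7], [0, 0, 2.5]], [5, [0.8, 0.5, -0.7], [0, 0, 5]], [5, [0.8, 0.5, -0.7], [0, 0, 7.5]], [5, [0.8, 0.5, -0.7], [0, 0, 10]], [5, [0.8, 0.5, -0.7], [0, 0, 12.5]]])

```text
t: 6.52
tool_pos: [0.5009, -0.0116, 0.0899]
tcp_rot: [[-0.949, -0.315, 0.002], [-0.315, 0.949, 0.0], [-0.002, -0.001, -1.0]]
wrist_force: [1.7, 0.6, 3.5]
gripper_width: 0.0088
gripper_force: 61.2
```

Call:
jog_arm(increments=[[5, [0, 0, 1], [0, 0, 0]], [5, [0, 0, 2], [0, 0, 0]], [5, [0, 0, 2], [0, 0, 0]]])

```text
t: 6.77
tool_pos: [0.5009, -0.0116, 0.0877]
tcp_rot: [[-0.948, -0.318, 0.002], [-0.318, 0.948, 0.0], [-0.002, -0.0, -1.0]]
wrist_force: [2.7, 2.0, 3.8]
gripper_width: 0.0088
gripper_force: 61.3
```

Call:
jog_arm(increments=[[5, [0, 0, 2], [0, 0, 0]], [5, [0, 0, 4], [0, 0, 0]], [5, [0, 0, 6], [0, 0, 0]], [5, [0, 0, 7.5], [0, 0, 0]], [5, [0, 0, 7.5], [0, 0, 0]]])

```text
t: 7.18
tool_pos: [0.5008, -0.0116, 0.0801]
tcp_rot: [[-0.948, -0.318, 0.002], [-0.318, 0.948, 0.0], [-0.002, -0.0, -1.0]]
wrist_force: [3.9, 2.0, 3.6]
gripper_width: 0.0086
gripper_force: 61.3
```

Call:
jog_arm(increments=[[5, [0, 0, 1], [0, 0, 0]], [5, [0, 0, 2], [0, 0, 0]], [5, [0, 0, 2.5], [0, 0, 0]], [5, [0, 0, 2.5], [0, 0, 0]]])

```text
t: 7.52
tool_pos: [0.5012, -0.0116, 0.0789]
tcp_rot: [[-0.948, -0.318, 0.003], [-0.318, 0.948, 0.0], [-0.003, -0.001, -1.0]]
wrist_force: [-6.0, 1.2, 30.5]
gripper_width: 0.0087
gripper_force: 65.3
```

Run:
```python
from h import *
go([.5002,-.0115,.0775])
S=imaging.snapshot("scene")
cv2.imwrite("pics/c4.png",cv2.resize(S[200:290,320:440],(800,600)))
```

```text
t 7.52 pos [ 0.5012 -0.0116  0.0789] j [-0.023  0.295 -0.324  0.948  0.    -0.347] F [-6.   1.2 30.5] yawx -161.46
delta tool mm [0.9 0.4 1.4]
```

View pics/c4.png

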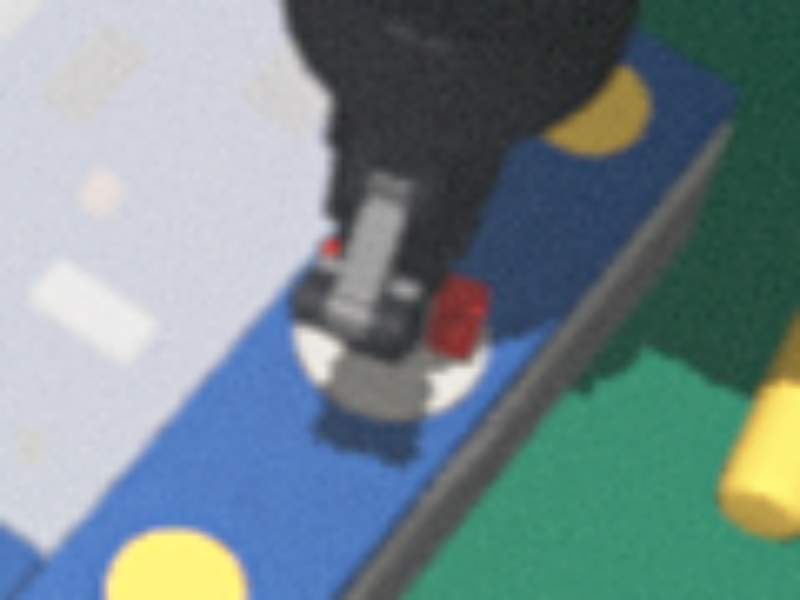

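Call:
jog_arm(increments=[[5, [0, 0, -0.7], [0, 0, 5]], [5, [0, 0, -0.7], [0, 0, 10]], [5, [0, 0, -0.7], [0, 0, 15]], [5, [0, 0, -0.7], [0, 0, 20]], [5, [0, 0, -0.7], [0, 0, 25]]])

```text
t: 7.98
tool_pos: [0.501, -0.012, 0.0791]
tcp_rot: [[-0.993, 0.117, 0.002], [0.117, 0.993, -0.001], [-0.002, -0.001, -1.0]]
wrist_force: [-2.8, -2.8, 21.1]
gripper_width: 0.0086
gripper_force: 63.8
```

Call:
jog_arm(increments=[[5, [0, 0, 0.2], [0, 0, 5]], [5, [0, 0, 0.2], [0, 0, 10]], [5, [0, 0, 0.2], [0, 0, 15]], [5, [0, 0, 0.2], [0, 0, 20]], [5, [0, 0, 0.2], [0, 0, 25]]])

```text
t: 8.4
tool_pos: [0.5008, -0.0124, 0.0791]
tcp_rot: [[-0.851, 0.526, 0.002], [0.526, 0.851, -0.002], [-0.003, -0.0, -1.0]]
wrist_force: [-5.2, -5.9, 25.3]
gripper_width: 0.009
gripper_force: 64.4
```

Run:
```python
from h import *
go([.5002,-.0115,.0785]);print(ctrl.get_state()["moment"])
```

```text
t 8.4 pos [ 0.5008 -0.0124  0.0791] j [-0.024  0.295 -0.324  0.949 -0.002  0.53 ] F [-5.2 -5.9 25.3] yawx 148.27
delta tool mm [1.  0.5 0.6]
[-1.39515754  1.49475116  0.02266076]
```

Call:
jog_arm(increments=[[5, [0.2, -0.6, 0], [0, 0, 6]], [5, [0.2, -0.6, 0], [0, 0, 12]], [5, [0.2, -0.6, 0], [0, 0, 18]], [5, [0.2, -0.6, 0], [0, 0, 24]], [5, [0.2, -0.6, 0], [0, 0, 30]]])

```text
t: 8.82
tool_pos: [0.5002, -0.0128, 0.079]
tcp_rot: [[-0.473, 0.881, 0.002], [0.881, 0.473, -0.002], [-0.002, 0.001, -1.0]]
wrist_force: [-6.7, -6.6, 26.8]
gripper_width: 0.0091
gripper_force: 64.6
```

Call:
jog_arm(increments=[[5, [0, 0, 0], [0, 0, 2]], [5, [0, 0, 0], [0, 0, 4]], [5, [0, 0, 0], [0, 0, 6]], [5, [0, 0, 0], [0, 0, 8]], [5, [0, 0, 0], [0, 0, 8]]])

```text
t: 9.23
tool_pos: [0.5, -0.0129, 0.079]
tcp_rot: [[-0.348, 0.937, 0.002], [0.937, 0.348, -0.002], [-0.002, 0.001, -1.0]]
wrist_force: [-7.8, -5.0, 27.5]
gripper_width: 0.0087
gripper_force: 64.6
```

Run:
```python
from h import *
go([.5002,-.0115,.0785]);print(ctrl.get_state()["moment"])
```

```text
t 9.23 pos [ 0.5    -0.0129  0.079 ] j [-0.025  0.294 -0.325  0.949 -0.002  1.19 ] F [-7.8 -5.  27.5] yawx 110.38
delta tool mm [1.2 0.6 0.5]
[-1.26466155  1.82328458  0.00448138]
```

Call:
jog_arm(increments=[[5, [0, 0, 0], [0, 0, 1.5]], [5, [0, 0, 0], [0, 0, 3]], [5, [0, 0, 0], [0, 0, 4]], [5, [0, 0, 0], [0, 0, 4]]])

```text
t: 9.57
tool_pos: [0.4999, -0.0128, 0.079]
tcp_rot: [[-0.283, 0.959, 0.001], [0.959, 0.283, -0.002], [-0.002, 0.001, -1.0]]
wrist_force: [-7.7, -6.1, 27.1]
gripper_width: 0.0088
gripper_force: 64.7
```

Run:
```python
from h import *
go([.5002,-.0115,.0785]);print(ctrl.get_state()["moment"])
```

```text
t 9.57 pos [ 0.4999 -0.0128  0.079 ] j [-0.025  0.294 -0.325  0.95  -0.002  1.259] F [-7.7 -6.1 27.1] yawx 106.45
delta tool mm [1.2 0.6 0.5]
[-1.23991469  2.01058043  0.00581887]
```

Call:
jog_arm(increments=[[5, [0, 0, 0], [0, 0, 1.5]], [5, [0, 0, 0], [0, 0, 3]], [5, [0, 0, 0], [0, 0, 4]], [5, [0, 0, 0], [0, 0, 4]]])

```text
t: 9.9
tool_pos: [0.4999, -0.0128, 0.079]
tcp_rot: [[-0.216, 0.976, 0.001], [0.976, 0.216, -0.002], [-0.002, 0.001, -1.0]]
wrist_force: [-8.9, -5.5, 27.3]
gripper_width: 0.0091
gripper_force: 64.8
```

Run:
```python
from h import *
go([.5002,-.0115,.0785]);print(ctrl.get_state()["moment"])
```

```text
t 9.9 pos [ 0.4999 -0.0128  0.079 ] j [-0.025  0.294 -0.326  0.95  -0.002  1.329] F [-8.9 -5.5 27.3] yawx 102.45
delta tool mm [1.2 0.6 0.5]
[-1.29234467  2.17044386  0.0142531 ]
```

Call:
jog_arm(increments=[[5, [0, 0, 0], [0, 0, 1]], [5, [0, 0, 0], [0, 0, 2]], [5, [0, 0, 0], [0, 0, 3]], [5, [0, 0, 0], [0, 0, 3]]])

```text
t: 10.23
tool_pos: [0.4998, -0.0128, 0.079]
tcp_rot: [[-0.164, 0.986, 0.001], [0.986, 0.164, -0.002], [-0.002, 0.001, -1.0]]
wrist_force: [-8.9, -5.5, 28.1]
gripper_width: 0.0083
gripper_force: 64.8
```

Run:
```python
from h import *
go([.5002,-.0115,.0785]);print(ctrl.get_state()["moment"])
```

```text
t 10.23 pos [ 0.4998 -0.0128  0.079 ] j [-0.025  0.294 -0.326  0.95  -0.002  1.381] F [-8.9 -5.5 28.1] yawx 99.45
delta tool mm [1.3 0.6 0.5]
[-1.28452185  2.20146377 -0.00291094]
```

Call:
jog_arm(increments=[[5, [0, 0, 0], [0, 0, 1]], [5, [0, 0, 0], [0, 0, 2]], [5, [0, 0, 0], [0, 0, 3]], [5, [0, 0, 0], [0, 0, 3]]])

```text
t: 10.57
tool_pos: [0.4998, -0.0128, 0.079]
tcp_rot: [[-0.112, 0.994, 0.001], [0.994, 0.112, -0.002], [-0.002, 0.001, -1.0]]
wrist_force: [-9.7, -4.9, 28.6]
gripper_width: 0.0088
gripper_force: 64.9
```

Run:
```python
from h import *
go([.5002,-.0115,.0785]);print(ctrl.get_state()["moment"])
```

```text
t 10.57 pos [ 0.4998 -0.0128  0.079 ] j [-0.025  0.294 -0.326  0.95  -0.002  1.434] F [-9.7 -4.9 28.6] yawx 96.45
delta tool mm [1.3 0.6 0.5]
[-1.2469019   2.26813284  0.03251587]
```

Call:
jog_arm(increments=[[5, [0, 0, 0], [0, 0, 1]], [5, [0, 0, 0], [0, 0, 2]], [5, [0, 0, 0], [0, 0, 3]], [5, [0, 0, 0], [0, 0, 3]]])

```text
t: 10.9
tool_pos: [0.4997, -0.0128, 0.079]
tcp_rot: [[-0.06, 0.998, 0.001], [0.998, 0.06, -0.002], [-0.002, 0.001, -1.0]]
wrist_force: [-10.3, -4.0, 27.5]
gripper_width: 0.0089
gripper_force: 64.9
```

Run:
```python
from h import *
go([.5002,-.0115,.0785]);print(ctrl.get_state()["moment"])
```

```text
t 10.9 pos [ 0.4997 -0.0128  0.079 ] j [-0.025  0.294 -0.326  0.95  -0.002  1.486] F [-10.3  -4.   27.5] yawx 93.45
delta tool mm [1.3 0.6 0.5]
[-1.23996246  2.36920278 -0.00333188]
```

Call:
jog_arm(increments=[[5, [0, 0, 0], [0, 0, 1]], [5, [0, 0, 0], [0, 0, 2]], [5, [0, 0, 0], [0, 0, 3]], [5, [0, 0, 0], [0, 0, 3]]])

```text
t: 11.23
tool_pos: [0.4996, -0.0128, 0.079]
tcp_rot: [[-0.008, 1.0, 0.001], [1.0, 0.008, -0.002], [-0.002, 0.001, -1.0]]
wrist_force: [-10.1, -4.7, 28.6]
gripper_width: 0.009
gripper_force: 65.0
```

Run:
```python
from h import *
go([.5002,-.0115,.0785]);print(ctrl.get_state()["moment"])
```

```text
t 11.23 pos [ 0.4996 -0.0128  0.079 ] j [-0.025  0.294 -0.326  0.95  -0.002  1.538] F [-10.1  -4.7  28.6] yawx 90.45
delta tool mm [1.3 0.6 0.5]
[-1.21463316  2.4832786  -0.0053536 ]
```

Run:
```python
from h import *
S=imaging.snapshot("scene")
cv2.imwrite("pics/c5.png",cv2.resize(S[200:290,320:440],(800,600)))
```

```text
(no output)
```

View pics/c5.png

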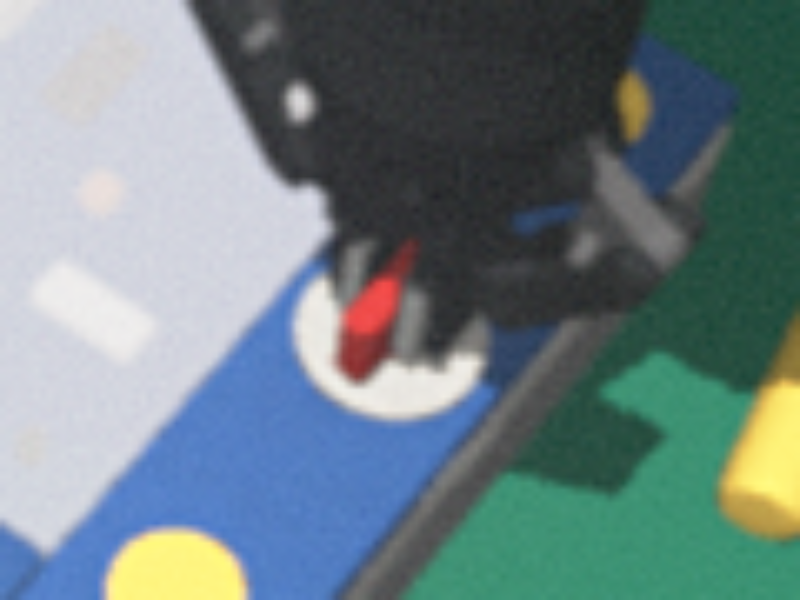

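The wing has turned with the fingers, (370,310) in the crop, and is pushed low; I will feel on for the stop.

Call:
jog_arm(increments=[[5, [0, 0, 0], [0, 0, 1]], [5, [0, 0, 0], [0, 0, 2]], [5, [0, 0, 0], [0, 0, 3]], [5, [0, 0, 0], [0, 0, 3]]])

```text
t: 11.62
tool_pos: [0.4996, -0.0128, 0.079]
tcp_rot: [[0.044, 0.999, 0.001], [0.999, -0.044, -0.002], [-0.002, 0.001, -1.0]]
wrist_force: [-11.2, -5.5, 28.9]
gripper_width: 0.009
gripper_force: 65.0
```

Run:
```python
from h import *
go([.5002,-.0115,.0785]);print(ctrl.get_state()["moment"],ctrl.get_state()["joint_efforts"])
```

```text
t 11.62 pos [ 0.4996 -0.0128  0.079 ] j [-0.025  0.294 -0.326  0.95  -0.002  1.591] F [-11.2  -5.5  28.9] yawx 87.45
delta tool mm [1.4 0.6 0.5]
[-1.14683361  2.55661837  0.00904365] [  2.79450126 -58.45236897  40.22997022  -5.0737457    1.83830548
   0.51975114]
```

Run:
```python
from h import *
f=lambda u,v:(320+u/6.667,200+v/6.667)
for z in(.1035,.09):
  A=plane("scene",f(345,335),z);B=plane("scene",f(410,245),z);A2=plane("scene",f(378,335),z);B2=plane("scene",f(417,245),z)
  print(A,B,[np.degrees(np.arctan2(*(q-p)[[1,0]])) for p,q in((A,B),(A2,B2))])
S=imaging.snapshot("scene");cv2.imwrite("pics/c6.png",cv2.resize(S[225:270,355:415],(800,600),interpolation=cv2.INTER_CUBIC))
```

```text
[0.49844167 0.01384051 0.1035    ] [ 0.50182149 -0.01651691  0.1035    ] [np.float64(-83.64718397612909), np.float64(-73.03360272660261)]
[0.50233566 0.00662534 0.09      ] [ 0.50578674 -0.02437216  0.09      ] [np.float64(-83.64718397612914), np.float64(-73.03360272660271)]
```

View pics/c6.png

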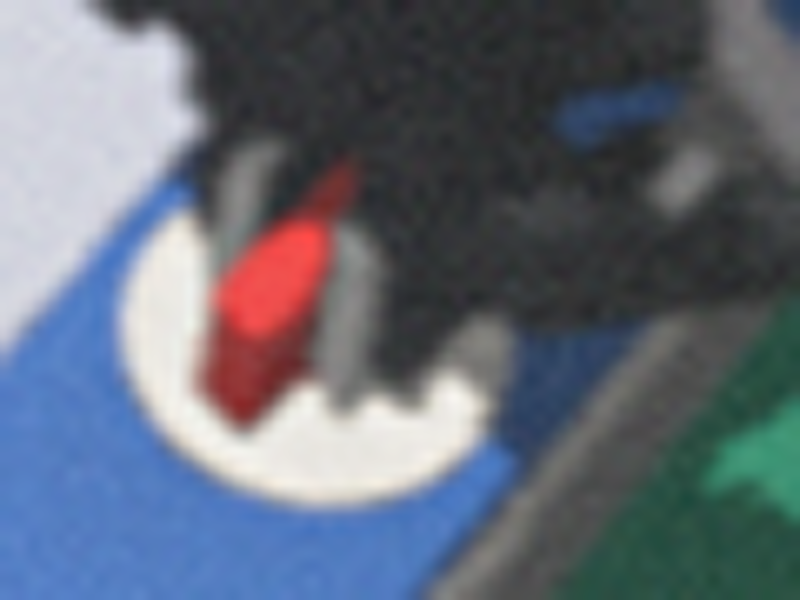

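The crop shows the wing still held between the pads ((270,280)), turned roughly along the hinge direction; compare joint-6 effort on one more small turn.

Call:
jog_arm(increments=[[5, [0, 0, 0], [0, 0, 1]], [5, [0, 0, 0], [0, 0, 2]], [5, [0, 0, 0], [0, 0, 3]], [5, [0, 0, 0], [0, 0, 3]]])

```text
t: 12.0
tool_pos: [0.4998, -0.0127, 0.079]
tcp_rot: [[0.096, 0.995, 0.001], [0.995, -0.096, -0.001], [-0.001, 0.001, -1.0]]
wrist_force: [-9.1, -5.3, 27.6]
gripper_width: 0.0087
gripper_force: 65.2
```

Run:
```python
from h import *
go([.5002,-.0115,.0785]);print(ctrl.get_state()["moment"],ctrl.get_state()["joint_efforts"])
```

```text
t 12.0 pos [ 0.4998 -0.0127  0.079 ] j [-2.500e-02  2.940e-01 -3.260e-01  9.500e-01 -1.000e-03  1.643e+00] F [-9.1 -5.3 27.6] yawx 84.47
delta tool mm [1.2 0.3 0.5]
[-0.99799992  2.05783782  0.31920628] [  2.2497692  -59.05932784  39.85933185  -4.25372154   1.5973556
   0.75865684]
```

Call:
jog_arm(increments=[[5, [0, 0, 0], [0, 0, -1.5]], [5, [0, 0, 0], [0, 0, -3]], [5, [0, 0, 0], [0, 0, -3]]])

```text
t: 12.25
tool_pos: [0.4998, -0.0127, 0.0789]
tcp_rot: [[0.042, 0.999, 0.001], [0.999, -0.042, -0.001], [-0.001, 0.001, -1.0]]
wrist_force: [-8.6, -4.9, 25.6]
gripper_width: 0.0086
gripper_force: 64.9
```

Run:
```python
from h import *
go([.5002,-.0115,.0785]);print(ctrl.get_state()["moment"],ctrl.get_state()["joint_efforts"])
```

```text
t 12.25 pos [ 0.4998 -0.0127  0.0789] j [-2.500e-02  2.940e-01 -3.260e-01  9.500e-01 -1.000e-03  1.588e+00] F [-8.6 -4.9 25.6] yawx 87.62
delta tool mm [1.2 0.3 0.4]
[-1.03062134  1.92175373  0.09288479] [  2.40692876 -59.82937217  39.98785973  -3.88007864   1.56914078
  -0.67000475]
```

Stop felt near tool yaw 86°. Back off ~8° to mid-detent, then ease up.

Call:
jog_arm(increments=[[5, [0, 0, -0.5], [0, 0, -3]], [5, [0, 0, -0.5], [0, 0, -6]], [5, [0, 0, -0.5], [0, 0, -7.5]], [5, [0, 0, -0.5], [0, 0, -7.5]]])

```text
t: 12.58
tool_pos: [0.4998, -0.0127, 0.0791]
tcp_rot: [[-0.09, 0.996, 0.001], [0.996, 0.09, -0.001], [-0.001, 0.001, -1.0]]
wrist_force: [-5.2, -4.8, 18.5]
gripper_width: 0.0088
gripper_force: 63.7
```

Call:
jog_arm(increments=[[5, [0, 0, -1], [0, 0, 0]], [5, [0, 0, -2], [0, 0, 0]], [5, [0, 0, -3], [0, 0, 0]], [5, [0, 0, -4], [0, 0, 0]], [5, [0, 0, -4], [0, 0, 0]]])

```text
t: 13.0
tool_pos: [0.4998, -0.0127, 0.0826]
tcp_rot: [[-0.088, 0.996, 0.001], [0.996, 0.088, -0.001], [-0.001, 0.0, -1.0]]
wrist_force: [-1.6, -4.3, 5.6]
gripper_width: 0.0088
gripper_force: 61.9
```

Run:
```python
from h import *
go([.5002,-.0115,.0785]);print(ctrl.get_state()["moment"],ctrl.get_state()["joint_efforts"])
```

```text
t 13.0 pos [ 0.4998 -0.0127  0.0826] j [-2.500e-02  2.910e-01 -3.190e-01  9.590e-01 -1.000e-03  1.459e+00] F [-1.6 -4.3  5.6] yawx 95.03
delta tool mm [1.2 0.5 4.1]
[-0.98851411  0.19113921  0.00257054] [ 2.39192627e+00 -6.85163927e+01  4.28959000e+01 -4.56779832e-01
  1.55779839e+00  3.22316168e-02]
```

Plunge is 8.8 mm, already past the cam's 10.5 mm, so it is in the detent. Confirm it stops at 8 mm.

Call:
jog_arm(increments=[[5, [0, 0, -0.7], [0, 0, 0]], [5, [0, 0, -1.3], [0, 0, 0]], [5, [0, 0, -1.3], [0, 0, 0]]])

```text
t: 13.25
tool_pos: [0.4997, -0.0127, 0.0838]
tcp_rot: [[-0.088, 0.996, 0.0], [0.996, 0.088, -0.001], [-0.001, 0.0, -1.0]]
wrist_force: [-0.8, -4.6, 5.0]
gripper_width: 0.0087
gripper_force: 61.9
```

Call:
jog_arm(increments=[[5, [0, 0, -0.4], [0, 0, 0]], [5, [0, 0, -0.8], [0, 0, 0]], [5, [0, 0, -0.8], [0, 0, 0]]])

```text
t: 13.5
tool_pos: [0.4996, -0.0127, 0.0842]
tcp_rot: [[-0.087, 0.996, 0.0], [0.996, 0.087, -0.001], [-0.001, -0.0, -1.0]]
wrist_force: [1.9, -6.3, -1.4]
gripper_width: 0.0087
gripper_force: 60.7
```

Call:
jog_arm(increments=[[45, [0, 0, 0.4], [0, 0, 0]], [45, [0, 0, 0.4], [0, 0, 0]], [45, [0, 0, 0.4], [0, 0, 0]], [45, [0, 0, 0.4], [0, 0, 0]], [45, [0, 0, 0.4], [0, 0, 0]]])

```text
t: 13.92
tool_pos: [0.4996, -0.012, 0.0837]
tcp_rot: [[-0.088, 0.996, -0.0], [0.996, 0.088, 0.0], [0.0, -0.0, -1.0]]
wrist_force: [-0.1, -0.0, 0.3]
gripper_width: 0.0448
gripper_force: 0.0
```

Call:
jog_arm(increments=[[45, [0, 0, -15], [0, 0, 0]], [45, [0, 0, -40], [0, 0, 0]], [45, [0, 0, -75], [0, 0, 0]], [45, [0, -36, -90], [0, 0, 0]], [45, [0, -74, -90], [0, 0, 0]]])

```text
t: 14.33
tool_pos: [0.428, -0.0185, 0.1768]
tcp_rot: [[-0.088, 0.996, 0.005], [0.996, 0.088, -0.0], [-0.001, 0.005, -1.0]]
wrist_force: [-0.6, -0.8, 1.2]
gripper_width: 0.045
gripper_force: 0.0
```

Call:
jog_arm(increments=[[45, [0, -25, 0], [0, 0, 0]], [45, [0, -55, 0], [0, 0, 0]], [45, [0, -55, 0], [0, 0, 0]]])

```text
t: 14.58
tool_pos: [0.3668, -0.0235, 0.1738]
tcp_rot: [[-0.087, 0.996, -0.001], [0.996, 0.087, -0.0], [0.0, -0.001, -1.0]]
wrist_force: [0.8, -0.1, 0.0]
gripper_width: 0.0451
gripper_force: 0.0
```

Run:
```python
from h import *
go([.5002,-.0115,.0785])
S=imaging.snapshot("scene");T=imaging.snapshot("top")
b=blobs(T,"red",(340,240,400,290))[0];p=np.argwhere(b[2])[:,::-1].astype(np.float32);v=cv2.fitLine(p,cv2.DIST_L2,0,.01,.01).ravel()
A=plane("top",b[0]-8*v[:2],.106);B=plane("top",b[0]+8*v[:2],.106);D=B-A;print("wing w deg",2.3-np.degrees(np.arctan2(D[1],D[0])))
rs=blobs(S,"red",(300,160,440,300));print([(r[0],r[1]) for r in rs])
c=np.zeros((400,800,3),np.uint8);c[:,:400]=cv2.resize(S[110:350,230:470],(400,400));c[:,400:]=cv2.resize(T[130:330,250:450],(400,400));cv2.imwrite("pics/c7.png",c)
```

```text
t 14.58 pos [ 0.3668 -0.0235  0.1738] j [-0.064 -0.036 -0.457  1.151 -0.     1.42 ] F [ 0.8 -0.1  0. ] yawx 95.01
delta tool mm [  0.3 134.   95.1]
wing w deg 86.27744064542605
[(array([379.9, 241.3]), 153)]
```

View pics/c7.png

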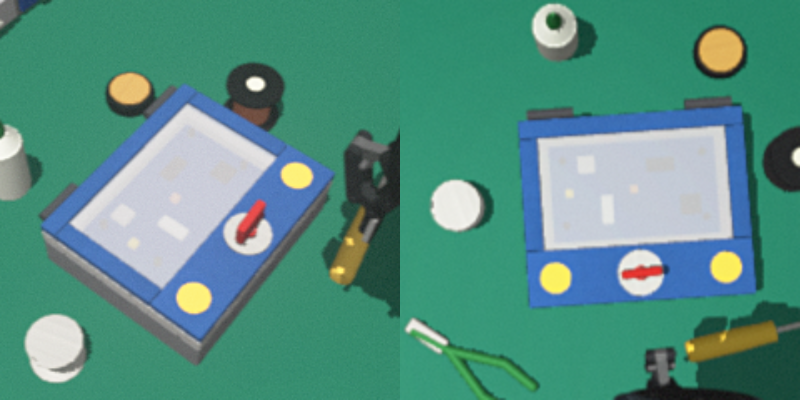

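The picture shows lid flat, wing across at (640,272), bystanders undisturbed. Check the wing height.

Run:
```python
from h import *
S=imaging.snapshot("scene");T=imaging.snapshot("top");d=np.load("v.npz")
for s,t in((d["S"],d["T"]),(S,T)):
    bs=blobs(s,"red",(340,200,430,290))[0];bt=blobs(t,"red",(340,240,400,290))[0]
    # bright top face in scene
    h=cv2.cvtColor(s,cv2.COLOR_BGR2HSV)[...,2];m=bs[2]; ys,xs=np.nonzero(m); ext=[(int(xs[i]),int(ys[i])) for i in (ys.argmin(),ys.argmax(),xs.argmin(),xs.argmax())]
    yt,xt=np.nonzero(bt[2]);print(tri(bs[0],bt[0]),bs[0],bt[0],ext,[(int(xt[i]),int(yt[i])) for i in(xt.argmin(),xt.argmax())])
def pr(n,X):
    p=P(n)@np.r_[X,1];return np.round(p[:2]/p[2],1)
# predicted centroid rows in the scene view for wing centre at up / locked heights
for z in(.103,.095):print(z,pr("scene",[.5003,-.0115,z]),pr("top",[.5003,-.0115,z]))
# predicted top-corner (far -y end) & bottom corner (near +y end)
w=np.radians(2.3-86.3);a=np.array([np.cos(w),np.sin(w),0])*.021;n=np.array([-np.sin(w),np.cos(w),0])*.005
for dz in(0,.008,.0105):
    c=np.array([.5003,-.0115,0]);Q=[pr("scene",c+i*a+j*n+[0,0,z-dz]) for i in(-1,1) for j in(-1,1) for z in(.09,.116)]
    Q=np.array(Q);print("plunge",dz,"rows",Q[:,1].min(),Q[:,1].max(),"cols",Q[:,0].min(),Q[:,0].max())
```

```text
[ 0.50015658 -0.0121147   0.10036782] [380.4 240.1] [370.9 266. ] [(391, 233), (378, 249), (369, 237), (393, 235)] [(363, 260), (379, 270)]
[ 0.50025568 -0.01178708  0.09695174] [379.9 241.3] [370.7 266. ] [(385, 230), (374, 255), (373, 246), (388, 232)] [(361, 266), (380, 264)]
0.103 [380.4 239.4] [370.6 265.9]
0.095 [379.8 242.1] [370.5 265.9]
plunge 0 rows 224.5 254.4 cols 370.1 390.7
plunge 0.008 rows 227.3 256.9 cols 369.7 390.0
plunge 0.0105 rows 228.1 257.6 cols 369.6 389.8
```

```bash
python3 -c "
from station import order
print(order.sign_off())"
```

```text
the job is handed in; nothing more can be done
None
```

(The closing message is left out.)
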